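# Lock a rental battery pack in the charging dock

### The job

Put the battery pack flat in the dock's open tray and slide the tray under the charger bridge until it stops. Then lay the lock pin in the V-groove beside the clevis lugs, nose towards the lugs and handle plate up, with its nose still short of the tray's tongue, and let go of it; finally slide it through both lugs and the tongue until its handle plate is fully home against the end of the groove. Leave everything else on the counter where it is.

Things in the scene. Friction and masses are not known exactly. Their poses are not given: they have to be found in the camera images.
- dock: Grey steel charging dock, fixed to the counter. Origin: on the counter, under the middle of its width; x = the way the tray slides in (about away from the robot), y left, z up. Base plate 8 mm thick, x -132 to 108, y -50 to 50 mm. Two rails, tops 20 mm high, x -130 to 30, y 35 to 45 mm either side. At tray joint q the tray's middle is at x = -80 mm + q. Hole axis at x 70 mm.
- bridge (a point): Middle of the top of the charger bridge, 64 mm above the counter, at dock x 6 mm; axes as the dock's. The bridge spans the tray's path: 56 mm long (x), 116 mm wide (y), 10 mm thick, underside 54 mm above the counter, on posts at y 44 to 56 mm either side.
- tray (a joint): How far the tray has been slid in along dock +x, m: starts pulled out at 0 to 0.025, stops at 0.090 (fully in, the tongue's hole in line with the lugs' holes). Slides with about 2 N of friction and stays where left.
- tray_in (a point): Middle of the tray's inner floor, 12 mm above the counter; moves with the tray, axes as the dock's. Open aluminium tray, 88 x 66 mm outside, 80 x 58 mm inside, wall tops 24 mm above the counter but the robot-side (-x) one 44 mm. From its far (+x) end juts a tongue 28 mm long, 16 mm thick in y, 8 to 32 mm above the counter, with a 14 mm hole along y, 60 mm ahead of this point.
- tray_push (a point): Middle of the outer, robot-side (-x) face of the tray's push plate, 34 mm above the counter, 44 mm behind the tray's middle (plate 66 mm wide, 4 mm thick, its top 44 mm above the counter); push here along dock +x. Axes as the dock's.
- battery: Loose battery pack, black and grey block with a brass contact at one end, 64 (x) x 36 (y) x 30 (z) mm, 0.14 kg or so. Origin: centre of its underside. Either end may face in.
- pin: Loose steel lock pin, 0.13 kg or so, on the counter plate up. Round shaft 12 mm thick, 78 mm long along its +x, the last 10 mm a tapered nose (5 mm at the tip). At the other end an upright handle plate 10 mm thick (x -10 to 0), 24 mm wide (y), 36 mm high, its foot level with the shaft's underside. Origin: middle of the plate's front face at the underside; shaft axis at z 6 mm.
- pin_tip (a point): Tip of the pin's nose, on its axis.
- clevis (a point): Midway between two fixed clevis lugs on the hole axis, 20 mm above the counter, at dock x 70 mm; axes as the dock's (holes along y). Lugs: 8 mm thick, y 10 to 18 mm either side, 30 mm long (x), tops 33 mm above the counter, each with a 14 mm hole. With the pin home its tip is 30 mm beyond this point in -y.
- groove (a point): Outer end of the V-groove, below the hole axis, 14 mm above the counter, 48 mm from clevis in +y; the pin's plate stops here. The groove (45-degree faces, 27 mm wide at the top, edges 25 mm above the counter) runs 30 mm from here to the lug; outwards (+y) runs a flat apron 84 mm long, 60 mm wide, 14 mm high. A pin in the groove, plate on the apron, is in line with the holes.
- tape: Bystander: a black tape roll, ring 64 mm across, 24 mm high, lying flat; leave it alone.
- driver: Bystander: a screwdriver lying on the counter; origin under its middle; leave it alone.
- torch: Bystander: a black hand torch 105 mm long, 34 mm thick, lying; leave it alone.
- oil: Bystander: a small upright bottle 32 mm across, 85 mm high; leave it alone.
- can: Bystander: a small plain black canister 30 mm across, 45 mm high, upright; leave it alone.
- pot: Bystander: a small jar 44 mm across, 55 mm high; leave it alone.
There are look-alikes about, which are no part of the job. What is shaped like the battery but orange or red is not meant.

How it is judged:
By the outcome, as a careful person would: the job done as asked, in the order asked, and still so for the second after the job is handed in, with the robot touching nothing.
It also fails if it takes over 72 s, if anything falls off the work surface, if the arm or the gripper's body presses on something with over 40 N, if the wrist force passes 120 N, or if a joint passes its speed limit or range.

### The arm

A 6-joint arm with a two-finger parallel gripper is mounted at the origin on the work surface. World frame = base frame: x ahead of the robot, y to its left, z up, the work surface at z = 0. Lengths are in m, angles in rad, forces in N, time in s.
With the tool pointing down it reaches from about 0.4 to 0.825 m from the base axis. Payload 7 kg.
Tool frame: the origin (TCP) lies at the very end of the fingers, on their centre line; the grasp point (between the pads) lies 19 mm behind it (ctrl.grip_depth is the distance from the TCP to the grasp point, in m); z points along the fingers, y is the line along which they close (so a half turn about z gives the same grasp; the last joint's range is limited). The gripper opens to 85 mm and grips with 20 to 120 N. Pads are 22 mm wide; open, the fingers measure 114 mm over their backs; the gripper's body (76 mm by 85 mm) begins 54 mm behind the grasp point. The pads swing forward as they close: fully open they stand 13 mm farther back than shut.
Start: joints at [-0.836, 0.359, 0.012, 0, -1.224, -0.288], TCP at [0.292, -0.609, 0.231] pointing down, gripper open.
Joint ranges: [-3.07, 3.07], [-1.43, 2.12], [-1.02, 1.25], [-3.03, 1.67], [-3.05, -0], [-3.03, 3.03]. Speed limits (rad/s): [2.39, 2.39, 3.01, 3.14, 3.14, 3.14].

### API

Orientations are given as a unit quaternion [x, y, z, w].
In Python, from workcell import ctrl gives the robot as it stands.
- The arm moves only by the tool servo_tool, never from a script. Its argument "increments" is a list of rows, each a list of 3 entries, a list of its own where there are three numbers: the turn, a rotation vector about the world's x, y, z scaled (see below), then the shift along the world's x, y, z scaled (see below), then the opening, from -1 (shut) to 1 (fully open). In form: [[[rx, ry, rz], [tx, ty, tz], grip], ...]. A call has 1 to 8 rows; each row shifts and turns the commanded pose from where the row before left it; what a row does not reach is not made up. The controller multiplies each number of a shift by 75 mm and each number of a turn by 45 degrees. A row lasts 1/8 s, in which the tool goes at most 62.5 mm and 10.7 degrees, less where a joint would pass 70% of its speed; a pose out of reach is approached as far as the arm can. A call with a number of a shift or a turn outside -1 to 1 is refused whole. A call with a gripper value outside its range is refused whole. The fingers move at their own pace and stop on an object; the grip force is fixed at half the most. Time passes only in rows, so rows that do not move let the fingers close. It gives the time, the measured TCP pose, the force, the opening and the grip force at its end, in the units of the state.
- ctrl.get_obs(): the state, without advancing time (a new reading comes with each control period).
- ctrl.read_camera(name): name is "side" or "top"; returns the picture (384x512x3 uint8, blue, green, red); there is no depth.
- ctrl.camera_model(name): a dict with "vertical_fov" (degrees; the focal length in pixels is half the picture's height over the tangent of half this angle, whatever the lens; pixels are square), "cx", "cy" (the principal point, pixels), "distortion" ([k1, k2, p1, p2, k3] as OpenCV has them; the pictures are not rectified), "xyz" and "attitude" of the camera in the world. Camera axes: x right, y down, z forward; pixel columns grow to the right and rows downward; lengths in m; the calibration is good to about 2 mm. A picture is of the moment at which its call begins. camera_model takes no time and is no camera call.
- ctrl.job_done(): hands the job in; it is judged then, once.
Trained networks look in the newest picture that a camera, given by its name, has taken for a name from the list of things; names that differ only in an ending like _2 or _b are one class to them, and where a whole thing is asked for, a point or a joint stands for the part that bears it (a point fixed in the world has none). Each returns a list of dicts, best first, with "conf" (0 to 1); they miss things now and then, are a little off and sometimes report something else, mostly with a low value. They report only what shows in the picture. A call takes as long as a camera call. They do not tell look-alikes from the thing itself.
- ctrl.spot_in(camera, target): "xy" ([column, row] in pixels, amid what is visible of it).
The state is a dict: "time_s": time; "q": joint angles; "qd": joint speeds; "effort": joint torques, N m; "eef_pos": TCP position; "eef_rot": TCP orientation; "contact_force": force on the tool from outside, world axes, zero at the start; "torque": the same for the moment, N m; "opening": finger opening in m; "grasp_force": force on a finger pad.
Only numpy, scipy, OpenCV 4.12 (cv2) and the standard library are available. Lean on these libraries where they do the work, as an engineer would, in place of code of your own. Each camera call takes 0.05 s, during which the arm holds its last target. There are 200 camera calls.

## Working session

There is one attempt and no reset: what is moved stays moved. The work goes in short steps, Python scripts to look and compute and a tool call to move; the robot and the scene stay as the last step left them, time stands still between calls to the robot, and variables do not carry over. Pictures are saved under pics/ and viewed, at most 12 in all, crops included, and the job is handed in when it is done.

Besides the shell and the picture viewer there is one more tool, called after "Emit:" as name(argument=value, ...) on one line, values as JSON. servo_tool: Moves the arm, as the interface text tells. Its arguments: {"type":"object","properties":{"increments":{"type":"array"}},"required":["increments"]}

```bash
mkdir -p pics; ls; python3 - <<'E'
from workcell import ctrl
import cv2
for n in("side","top"):
    cv2.imwrite(f"pics/{n}0.png",ctrl.read_camera(n)); print(ctrl.camera_model(n))
    for t in("dock","bridge","tray_in","tray_push","battery","pin","pin_tip","clevis","groove"):
        print(n,t,[(d["conf"],d["xy"]) for d in ctrl.spot_in(n,t)][:4])
print(ctrl.get_obs())
E
```

```text
pics
{'vertical_fov': 47.659615987759345, 'cx': 259.3939446195876, 'cy': 182.09002740152755, 'distortion': array([-0.13362292,  0.        ,  0.        ,  0.        ,  0.        ]), 'xyz': array([-0.27576006,  0.92100122,  0.77994835]), 'attitude': array([-0.31109887,  0.8070923 , -0.47063651,  0.17412866])}
side dock [(0.8, [258.8, 187.6])]
side bridge [(0.97, [263.3, 193.5]), (0.37, [293.1, 147.1])]
side tray_in [(0.83, [276.6, 191.4]), (0.17, [259.0, 193.3])]
side tray_push [(0.98, [280.9, 195.4])]
side battery [(0.7, [332.0, 181.5]), (0.5, [317.5, 172.4]), (0.5, [285.9, 172.0])]
side pin [(0.44, [276.9, 192.2]), (0.42, [194.9, 240.2])]
side pin_tip [(0.57, [190.2, 244.4]), (0.5, [290.7, 148.0])]
side clevis [(0.59, [255.9, 187.7])]
side groove [(0.64, [262.2, 190.7]), (0.58, [262.6, 159.5])]
{'vertical_fov': 57.62107871986466, 'cx': 255.87227636154634, 'cy': 188.04009902051052, 'distortion': array([-0.05594701,  0.        ,  0.        ,  0.        ,  0.        ]), 'xyz': array([ 0.47136974, -0.02974748,  1.08116453]), 'attitude': array([-0.70360306,  0.7091556 , -0.02105159,  0.03
[... 419 characters left out ...]
.0, 'q': array([-8.35884041e-01,  3.58575232e-01,  1.19051784e-02,  2.29313790e-05,
       -1.22407861e+00, -2.88101955e-01]), 'qd': array([-2.76877519e-04, -8.05005022e-04, -1.46884035e-03, -1.46386319e-03,
        7.30718095e-04,  8.55236990e-05]), 'effort': array([-7.81431845e-04, -5.82997155e+01,  2.93655825e+01,  6.94191635e+00,
       -8.66411901e-04,  9.24463876e-06]), 'eef_pos': array([ 0.29163816, -0.60873663,  0.23132467]), 'eef_rot': array([-2.21555243e-01,  9.75147822e-01, -2.60608517e-05,  2.26269071e-06]), 'contact_force': array([-0.59532762,  0.11632053, -0.17104597]), 'torque': array([ 0.022825  ,  0.01640559, -0.0282079 ]), 'grasp_force': 0.0, 'opening': 0.08559907776779442}
```

```bash
python3 - <<'E'
import cv2
a=cv2.imread("pics/top0.png")[110:290,120:440]; cv2.imwrite("pics/top0z.png",cv2.resize(a,(800,450),interpolation=cv2.INTER_CUBIC))
a=cv2.imread("pics/side0.png")[110:290,140:400]; cv2.imwrite("pics/side0z.png",cv2.resize(a,(780,540),interpolation=cv2.INTER_CUBIC))
E
```

```text
(no output)
```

View pics/top0z.png

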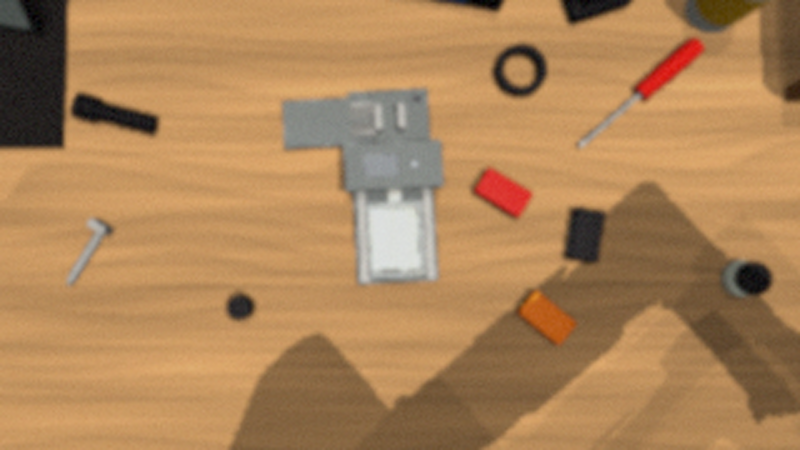

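View pics/side0z.png

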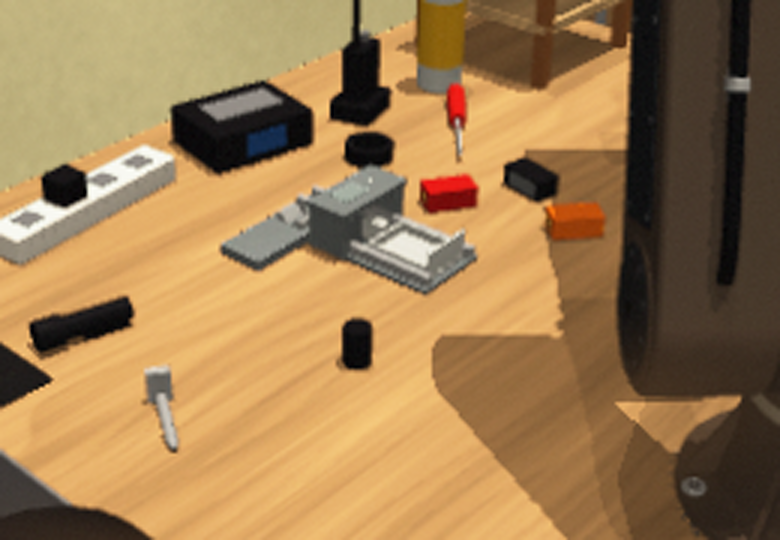

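The top picture shows the dock at about (274,178) with its apron to the left (+y), and the black battery at about (354,204). The pin is at about (158,200), its plate at (159,201) and its tip at (148,223). The red and orange blocks are look-alikes. Next I'll fit silhouettes to get the poses.

```bash
cat > fit.py <<'E'
import numpy as np, cv2
from scipy.optimize import minimize
from scipy.spatial.transform import Rotation as R
from workcell import ctrl
def proj(n,P):
    m=ctrl.camera_model(n); f=192/np.tan(np.radians(m["vertical_fov"]/2))
    K=np.array([[f,0,m["cx"]],[0,f,m["cy"]],[0,0,1.]])
    Rc=R.from_quat(m["attitude"]).as_matrix().T
    return cv2.projectPoints(np.asarray(P,float),cv2.Rodrigues(Rc)[0],-Rc@m["xyz"],K,m["distortion"])[0][:,0]
def unproj(n,uv,z):
    m=ctrl.camera_model(n); f=192/np.tan(np.radians(m["vertical_fov"]/2))
    K=np.array([[f,0,m["cx"]],[0,f,m["cy"]],[0,0,1.]])
    p=cv2.undistortPoints(np.array([[uv]],float),K,m["distortion"])[0,0]
    d=R.from_quat(m["attitude"]).apply([*p,1]); return m["xyz"]+d*(z-m["xyz"][2])/d[2]
def box(x0,x1,y0,y1,z0,z1): return np.array([[x,y,z] for x in(x0,x1) for y in(y0,y1) for z in(z0,z1)])/1000
BAT=[box(-32,32,-18,18,0,30)]
t=np.linspace(0,2*np.pi,12,False)
PIN=[box(-10,0,-12,12,0,36),np.array([[x,r*np.cos(a),6+r*np.sin(a)] for x,r in((0,6),(68,6),(78,2.5)) for a in t])/1000]
def dock(q=10): return [box(-132,108,-50,50,0,8),box(-130,30,35,45,0,20),box(-130,30,-45,-35,0,20),box(-22,34,-58,58,54,64),
  box(-22,34,44,56,0,64),box(-22,34,-56,-44,0,64),box(40,100,48,132,0,14),box(55,85,10,18,0,33),box(55,85,-18,-10,0,33),box(55,85,18,48,0,25),box(-124+q,-120+q,-33,33,8,44)]
S=4
def place(B,p): 
    c,s=np.cos(p[2]),np.sin(p[2]); M=np.array([[c,-s,0],[s,c,0],[0,0,1]]); return [b@M.T+[p[0],p[1],0] for b in B]
def render(n,B,p,roi):
    x0,y0,w,h=roi; m=np.zeros((h*S,w*S),np.uint8)
    for b in place(B,p):
        u=(proj(n,b)-[x0,y0]+.5)*S-.5
        cv2.fillConvexPoly(m,np.round(cv2.convexHull(u.astype(np.float32))*16).astype(np.int32),255,shift=4)
    return cv2.GaussianBlur(m,(0,0),4)/255.
def obs(img,roi,fn):
    x0,y0,w,h=roi; c=cv2.resize(img[y0:y0+h,x0:x0+w],(w*S,h*S),interpolation=cv2.INTER_CUBIC)
    return cv2.GaussianBlur(fn(c).astype(np.uint8)*255,(0,0),4)/255.
def fit(views,B,p0,out=None,biggest=True):
    O=[]
    for n,img,roi,fn in views:
        def g(c,fn=fn):
            m=fn(c).astype(np.uint8); k,l,s,_=cv2.connectedComponentsWithStats(m)
            return (l==1+np.argmax(s[1:,4])) if biggest else m
        O.append(obs(img,roi,g))
    sc=np.array([.01,.01,.1])
    f=lambda v:sum(((render(n,B,p0+v*sc,roi)-o)**2).sum()/o.sum() for (n,_,roi,_),o in zip(views,O))
    best=None
    for d in (-.4,0,.4):
        r=minimize(f,[0,0,d/.1*.5],method="Nelder-Mead",options=dict(xatol=.005,fatol=1e-5,initial_simplex=np.array([[0,0,d*5],[1.5,0,d*5],[0,1.5,d*5],[0,0,d*5+1.5]])))
        if best is None or r.fun<best.fun: best=r
    return p0+best.x*sc,best.fun
sat=lambda t:(lambda c:cv2.cvtColor(c,cv2.COLOR_BGR2HSV)[...,1]<t)
E
cat > m1.py <<'E'
from fit import *
T=cv2.imread("pics/top0.png");D=cv2.imread("pics/side0.png")
hs=lambda im,x,y:cv2.cvtColor(im,cv2.COLOR_BGR2HSV)[y,x]
print("hsv dock",hs(T,250,160),hs(T,290,175),hs(T,278,205),"wood",hs(T,240,190),hs(T,370,215),"bat",hs(T,354,204),"pin",hs(T,159,201),hs(T,152,215))
u=lambda x,y,z:unproj("top",(120+x/2.5,110+y/2.5),z)[:2]
b=u(585,235,.03);d=u(393,165,.064);a=u(97,228,.03);e=u(70,283,.006)
print(b,d,a,e)
tb=("top",T,(340,185,30,40),sat(100));sb=("side",D,(300,158,35,25),sat(100))
for v in([tb],[sb],[tb,sb]): print("bat",fit(v,BAT,np.array([*b,0.])))
yaw=np.arctan2(*(e-a)[::-1])
tp=("top",T,(140,190,30,40),sat(80));sp=("side",D,(180,225,35,40),sat(80))
for v in([tp],[sp],[tp,sp]): print("pin",fit(v,PIN,np.array([*a,yaw])))
td=("top",T,(225,138,78,92),sat(80));sd=("side",D,(205,155,100,60),sat(80))
for v in([td],[sd],[td,sd]): print("dock",fit(v,dock(),np.array([*d,0.])))
E
python3 m1.py
```

```text
hsv dock [ 60   6 137] [ 50   6 136] [ 50   3 222] wood [ 16 136 203] [ 15 128 131] bat [135  11  47] pin [ 18  17 177] [ 20  14 167]
[ 0.51171951 -0.29628315] [ 0.59437825 -0.06554579] [0.52486454 0.29456029] [0.45783167 0.33508813]
bat (array([ 0.5127882 , -0.29803318, -0.17592152]), np.float64(0.09553778389309911))
bat (array([ 0.5181803 , -0.30245627, -0.48468489]), np.float64(0.09943742933432506))
bat (array([ 0.51458463, -0.29872283, -0.25944768]), np.float64(0.23041122022762422))
pin (array([0.52391998, 0.29917949, 2.60177963]), np.float64(0.012499996309598143))
pin (array([0.5275285 , 0.29646441, 2.58535539]), np.float64(0.021573990141502936))Traceback (most recent call last):
  File "m1.py", line 12, in <module>
    for v in([tp],[sp],[tp,sp]): print("pin",fit(v,PIN,np.array([*a,yaw])))
                                             ~~~^^^^^^^^^^^^^^^^^^^^^^^^^^
  File "fit.py", line 44, in fit
    r=minimize(f,[0,0,d/.1*.5],method="Nelder-Mead",options=dict(xatol=.005,fatol=1e-5,initial_simplex=np.array([[0,0,d*5],[1.5,0,d*5],[0,1.5,d*5],[0,0,d*5+1.5]])))
    res = _minimize_neldermead(fun, x0, args, callback, bounds=bounds,
                               **options)
    fxr = func(xr)
    fx = function(np.copy(x), *(wrapper_args + args))
  File "fit.py", line 41, in <lambda>
    f=lambda v:sum(((render(n,B,p0+v*sc,roi)-o)**2).sum()/o.sum() for (n,_,roi,_),o in zip(views,O))
               ~~~^^^^^^^^^^^^^^^^^^^^^^^^^^^^^^^^^^^^^^^^^^^^^^^^^^^^^^^^^^^^^^^^^^^^^^^^^^^^^^^^^^
  File "fit.py", line 41, in <genexpr>
    f=lambda v:sum(((render(n,B,p0+v*sc,roi)-o)**2).sum()/o.sum() for (n,_,roi,_),o in zip(views,O))
                     ~~~~~~^^^^^^^^^^^^^^^^^
  File "fit.py", line 27, in render
    u=(proj(n,b)-[x0,y0]+.5)*S-.5
       ~~~~^^^^^
  File "fit.py", line 6, in proj
    m=ctrl.camera_model(n); f=192/np.tan(np.radians(m["vertical_fov"]/2))
ValueError: time passes only in moves, steps and waits
```

```bash
python3 - <<'E'
s=open("fit.py").read()
s=s.replace("def proj(n","from functools import lru_cache\ncam=lru_cache(None)(ctrl.camera_model)\ndef proj(n",1).replace("m=ctrl.camera_model(n)","m=cam(n)")
s+='''
def dark(t,sa=100):
    def g(c):
        h=cv2.cvtColor(c,cv2.COLOR_BGR2HSV); return (h[...,2]<t)|(h[...,1]<sa)
    return g
'''
open("fit.py","w").write(s)
m=open("m1.py").read().replace("40),sat(100)","40),dark(95)").replace("25),sat(100)","25),dark(95)")
m+='''
O=np.zeros((2,300,400,3),np.uint8)
def ov(im,roi,n,B,p):
    x0,y0,w,h=roi; c=cv2.resize(im[y0:y0+h,x0:x0+w],None,fx=6,fy=6,interpolation=cv2.INTER_CUBIC)
    for b in place(B,p): cv2.polylines(c,[np.round(cv2.convexHull((((proj(n,b)-[x0,y0]+.5)*6-.5)).astype(np.float32))).astype(np.int32)],True,(0,0,255),1)
    return cv2.resize(c,(400,300))
P=fit([td,sd],dock(),np.array([*d,0.]))[0]; Q=fit([tb],BAT,np.array([*b,-.1]))[0]
cv2.imwrite("pics/ov.png",np.vstack([np.hstack([ov(T,td[2],"top",dock(),P),ov(D,sd[2],"side",dock(),P)]),np.hstack([ov(T,tb[2],"top",BAT,Q),ov(D,sb[2],"side",BAT,Q)])]))
'''
open("m1.py","w").write(m)
E
python3 m1.py
```

```text
hsv dock [ 60   6 137] [ 50   6 136] [ 50   3 222] wood [ 16 136 203] [ 15 128 131] bat [135  11  47] pin [ 18  17 177] [ 20  14 167]
[ 0.51171951 -0.29628315] [ 0.59437825 -0.06554579] [0.52486454 0.29456029] [0.45783167 0.33508813]
bat (array([ 0.51225583, -0.29826011, -0.19145125]), np.float64(0.02189270390682073))
bat (array([ 0.51552868, -0.30102564, -0.27499618]), np.float64(0.0174453623912811))
bat (array([ 0.512667  , -0.29846177, -0.21493018]), np.float64(0.05198768259208771))
pin (array([0.52391998, 0.29917949, 2.60177963]), np.float64(0.012499996309598143))
pin (array([0.5275285 , 0.29646441, 2.58535539]), np.float64(0.021573990141502936))
pin (array([0.5246704 , 0.29857569, 2.59672662]), np.float64(0.050153371119562))
dock (array([ 0.5894305 , -0.06487148,  0.04166781]), np.float64(0.002378749183076685))
dock (array([ 0.59532156, -0.07005723,  0.04951778]), np.float64(0.06934680607237001))
dock (array([ 0.59146568, -0.06602634,  0.04619611]), np.float64(0.08799442925890298))
```

View pics/ov.png

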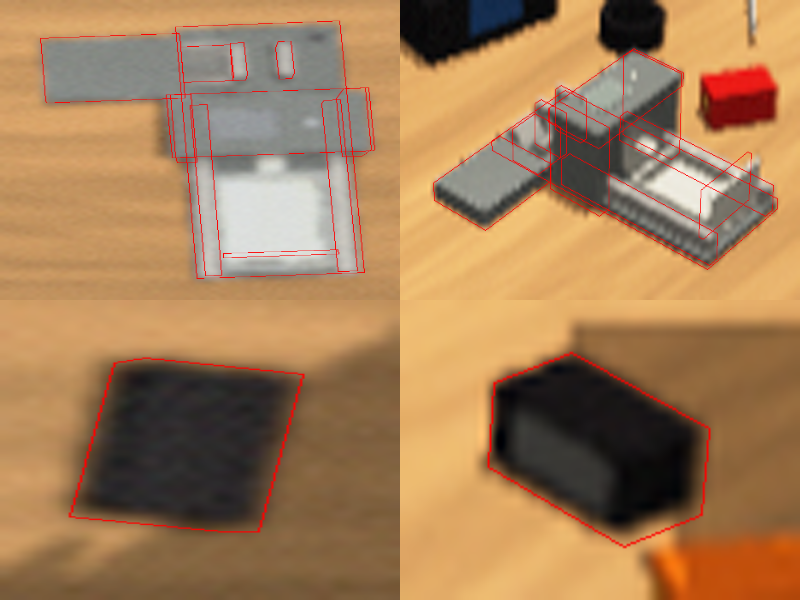

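The overlay fits the dock and battery well. The top view disagrees with the side view by a few mm along the side camera's line of sight, so I'll weight towards the top: battery ≈(0.513,-0.299), yaw -0.20; dock ≈(0.590,-0.066), yaw 0.043; pin ≈(0.524,0.299), yaw 2.60. Moving above the battery and measuring q.

Emit:
servo_tool(increments=[[[0, 0, -0.206], [0.422, 0.59, -0.21], 1], [[0, 0, -0.206], [0.422, 0.59, -0.21], 1], [[0, 0, -0.206], [0.422, 0.59, -0.21], 1], [[0, 0, -0.206], [0.422, 0.59, -0.21], 1], [[0, 0, 0], [0.422, 0.59, -0.21], 1], [[0, 0, 0], [0.422, 0.59, -0.21], 1], [[0, 0, 0], [0.422, 0.59, -0.21], 1], [[0, 0, 0], [0, 0, 0], 1]])

```text
time_s: 2.0
eef_pos: [0.5146, -0.296, 0.1199]
eef_rot: [0.098, 0.995, 0.0, -0.001]
contact_force: [-0.7, -1.0, 0.5]
opening: 0.0856
grasp_force: 0.0
```

```bash
python3 - <<'E'
from fit import *
T=cv2.imread("pics/top0.png",0).astype(np.float32);D=cv2.imread("pics/side0.png",0).astype(np.float32)
for n,im,p in(("top",T,(.5894,-.0649,.0417)),("side",D,(.5953,-.0701,.0495))):
  for z in(44,12):
    xs=np.arange(-140,-70,3); v=0
    for y in(-15,0,15):
        u=proj(n,place([np.c_[xs,0*xs+y,0*xs+z]/1000],p)[0]).astype(np.float32)
        v=v+cv2.remap(im,u[None,:,0],u[None,:,1],cv2.INTER_LINEAR)[0]/3
    print(n,z,[f"{a}:{b:.0f}" for a,b in zip(xs,v)])
E
```

```text
top 44 ['-140:146', '-137:143', '-134:137', '-131:131', '-128:133', '-125:154', '-122:170', '-119:173', '-116:187', '-113:208', '-110:219', '-107:221', '-104:221', '-101:221', '-98:220', '-95:220', '-92:221', '-89:221', '-86:221', '-83:221', '-80:221', '-77:221', '-74:221', '-71:221']
top 12 ['-140:144', '-137:142', '-134:135', '-131:130', '-128:135', '-125:155', '-122:170', '-119:173', '-116:186', '-113:207', '-110:219', '-107:221', '-104:221', '-101:221', '-98:220', '-95:221', '-92:221', '-89:221', '-86:221', '-83:221', '-80:221', '-77:221', '-74:221', '-71:221']
side 44 ['-140:141', '-137:136', '-134:121', '-131:132', '-128:164', '-125:198', '-122:191', '-119:175', '-116:166', '-113:160', '-110:164', '-107:167', '-104:165', '-101:170', '-98:169', '-95:162', '-92:165', '-89:168', '-86:163', '-83:164', '-80:173', '-77:176', '-74:166', '-71:164']
side 12 ['-140:104', '-137:124', '-134:128', '-131:128', '-128:128', '-125:128', '-122:119', '-119:114', '-116:113', '-113:114', '-110:121', '-107:136', '-104:151', '-101:159', '-98:195', '-95:216', '-92:230', '-89:231', '-86:230', '-83:232', '-80:232', '-77:231', '-74:231', '-71:232']
```

Emit:
servo_tool(increments=[[[0, 0, 0], [-0.017, -0.037, -0.5], 1], [[0, 0, 0], [0, 0, -0.5], 1], [[0, 0, 0], [0, 0, -0.43], 1], [[0, 0, 0], [0, 0, 0], 1], [[0, 0, 0], [0, 0, 0], -0.5], [[0, 0, 0], [0, 0, 0], -0.5], [[0, 0, 0], [0, 0, 0], -0.5], [[0, 0, 0], [0, 0, 0], -0.5]])

```text
time_s: 3.0
eef_pos: [0.513, -0.302, 0.0156]
eef_rot: [0.1, 0.995, -0.0, 0.001]
contact_force: [-0.5, 2.0, 6.5]
opening: 0.0343
grasp_force: 60.8
```

Emit:
servo_tool(increments=[[[0, 0, 0], [0, 0, 0], -0.5], [[0, 0, 0], [0, 0, 0.3], -0.5], [[0, 0, 0], [0, 0, 0.5], -0.5], [[0, 0, 0], [0, 0, 0.5], -0.5], [[0, 0, 0], [0, 0, 0], -0.5]])

```text
time_s: 3.62
eef_pos: [0.514, -0.3024, 0.1153]
eef_rot: [0.1, 0.995, -0.001, 0.003]
contact_force: [0.5, -0.2, -1.8]
opening: 0.0347
grasp_force: 60.1
```

```bash
python3 - <<'E'
from fit import *
o=ctrl.get_obs();print(o["opening"],o["grasp_force"],o["eef_pos"])
a=[]
for n in("side","top"):
    I=ctrl.read_camera(n); u=proj(n,[o["eef_pos"]])[0].astype(int); x,y=max(u[0]-50,0),max(u[1]-50,0)
    a.append(cv2.resize(I[y:y+100,x:x+100],(400,400),interpolation=cv2.INTER_CUBIC)); print(x,y)
cv2.imwrite("pics/g1.png",np.hstack(a))
E
```

```text
0.034656425380670125 60.1035475730896 [ 0.51398257 -0.30237742  0.11528815]
269 95
313 151
```

View pics/g1.png

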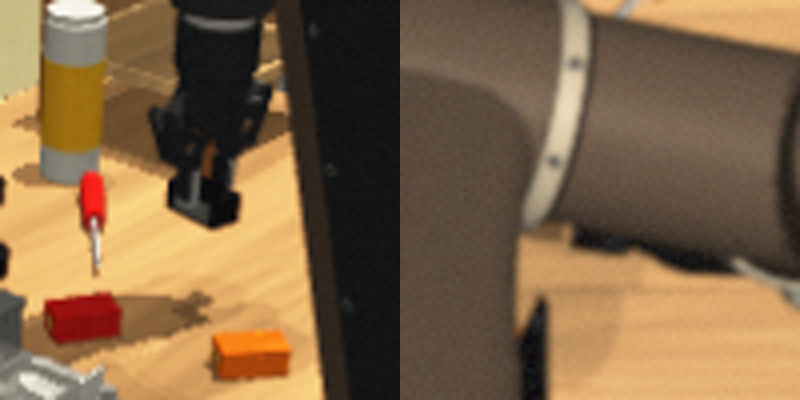

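Emit:
servo_tool(increments=[[[0, 0, 0.103], [-0.033, 0.619, 0], -0.5], [[0, 0, 0.103], [0, 0.619, 0], -0.5], [[0, 0, 0.103], [0, 0.619, 0], -0.5], [[0, 0, 0], [0, 0.619, 0], -0.5], [[0, 0, 0], [0, 0.619, 0], -0.5], [[0, 0, 0], [0, 0, 0], -0.5], [[0, 0, 0], [0, 0, -0.6], -0.5], [[0, 0, 0], [0, 0, 0], -0.5]])

```text
time_s: 4.72
eef_pos: [0.5062, -0.0705, 0.0632]
eef_rot: [-0.021, 1.0, -0.001, -0.004]
contact_force: [-0.1, 0.3, -1.0]
opening: 0.0347
grasp_force: 60.3
```

```bash
python3 - <<'E'
from fit import *
o=ctrl.get_obs();print(o["opening"],o["grasp_force"],o["eef_pos"],o["eef_rot"])
I=ctrl.read_camera("side"); u=proj("side",[o["eef_pos"]])[0].astype(int); x,y=u[0]-50,u[1]-60
print(x,y,u)
cv2.imwrite("pics/g2.png",cv2.resize(I[y:y+100,x:x+100],(600,600),interpolation=cv2.INTER_CUBIC))
E
```

```text
0.03469209237756154 60.31870365142822 [ 0.5061633  -0.07054312  0.06318512] [-2.06936695e-02  9.99777971e-01 -5.64442322e-04 -3.93211628e-03]
230 121 [280 181]
```

View pics/g2.png

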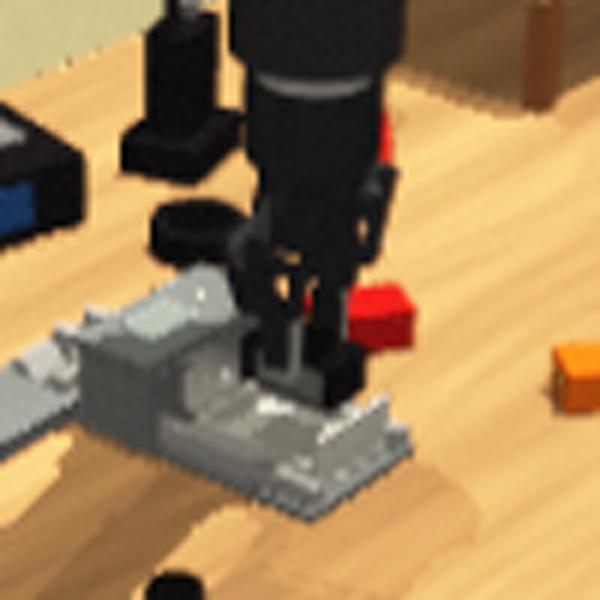

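Emit:
servo_tool(increments=[[[0, 0, 0], [0, 0, 0], -0.5], [[0, 0, 0], [0, 0, 0], -0.5]])

```text
time_s: 5.03
eef_pos: [0.5102, -0.0698, 0.0675]
eef_rot: [-0.021, 1.0, 0.0, 0.001]
contact_force: [-0.3, 0.1, -1.0]
opening: 0.0347
grasp_force: 60.3
```

Emit:
servo_tool(increments=[[[0, 0, 0], [0.015, 0, -0.18], -0.5], [[0, 0, 0], [0, 0, -0.18], -0.5], [[0, 0, 0], [0, 0, -0.1], -0.5], [[0, 0, 0], [0, 0, 0], -0.5], [[0, 0, 0], [0, 0, 0], -0.5]])

```text
time_s: 5.65
eef_pos: [0.5107, -0.0696, 0.0318]
eef_rot: [-0.021, 1.0, -0.0, 0.0]
contact_force: [0.1, -0.5, -0.5]
opening: 0.0343
grasp_force: 60.4
```

Emit:
servo_tool(increments=[[[0, 0, 0], [0, 0, -0.04], -0.5], [[0, 0, 0], [0, 0, 0], -0.5], [[0, 0, 0], [0, 0, 0], 0.1], [[0, 0, 0], [0, 0, 0], 0.1], [[0, 0, 0], [0, 0, 0.2], 0.3], [[0, 0, 0], [0, 0, 0.6], 0.3], [[0, 0, 0], [-0.3, 0, 0.5], 0], [[0, 0, 0], [-0.7, 0, 0], -1]])

```text
time_s: 6.65
eef_pos: [0.4384, -0.0691, 0.1299]
eef_rot: [-0.021, 1.0, 0.0, 0.004]
contact_force: [-0.6, 1.3, 0.1]
opening: 0.0256
grasp_force: 0.0
```

Emit:
servo_tool(increments=[[[0, 0, 0], [-0.8, 0, 0], -1], [[0, 0, 0], [0, 0, 0], -1], [[0, 0, 0], [0, 0, 0], -1]])

```text
time_s: 7.02
eef_pos: [0.3764, -0.0694, 0.1277]
eef_rot: [-0.022, 1.0, 0.0, 0.002]
contact_force: [1.1, 0.5, 0.4]
opening: 0.0001
grasp_force: 0.0
```

```bash
python3 - <<'E'
from fit import *
I=ctrl.read_camera("side");x,y=200,130
cv2.imwrite("pics/side3.png",I);T=ctrl.read_camera("top");cv2.imwrite("pics/top3.png",T)
cv2.imwrite("pics/g3.png",np.hstack([cv2.resize(I[y:y+100,x:x+100],(400,400),interpolation=cv2.INTER_CUBIC),cv2.resize(T[140:240,225:325],(400,400),interpolation=cv2.INTER_CUBIC)]))
o=ctrl.get_obs();print(o["eef_pos"],o["opening"])
E
```

```text
[ 0.37673944 -0.06937521  0.12700678] 0.00012542545147077206
```

View pics/g3.png

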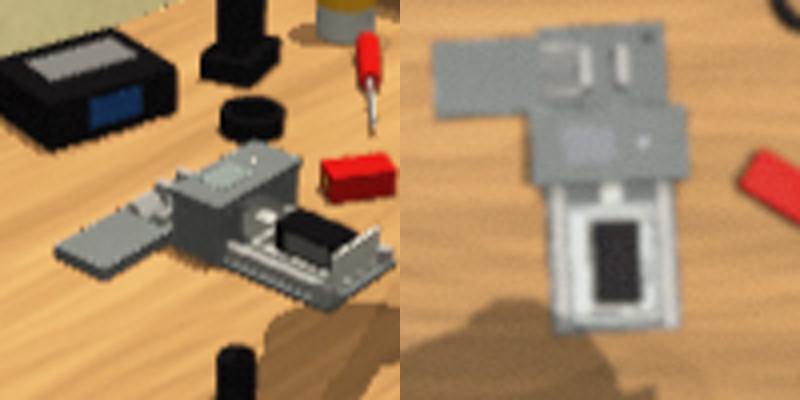

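Emit:
servo_tool(increments=[[[0, 0, 0], [0.36, -0.03, -0.5], -1], [[0, 0, 0], [0.36, 0, -0.5], -1], [[0, 0, 0], [0, 0, -0.3], -1], [[0, 0, 0], [0, 0, 0], -1], [[0, 0, 0], [0, 0, 0], -1]])

```text
time_s: 7.75
eef_pos: [0.4301, -0.0719, 0.0292]
eef_rot: [-0.021, 1.0, -0.0, -0.0]
contact_force: [1.5, -0.1, 0.3]
opening: -0.0001
grasp_force: 0.0
```

Emit:
servo_tool(increments=[[[0, 0, 0], [0.2, 0.009, 0], -1], [[0, 0, 0], [0.2, 0.009, 0], -1], [[0, 0, 0], [0.2, 0.009, 0], -1], [[0, 0, 0], [0.2, 0.009, 0], -1], [[0, 0, 0], [0.2, 0.009, 0], -1], [[0, 0, 0], [0.2, 0.009, 0], -1], [[0, 0, 0], [0.15, 0.006, 0], -1], [[0, 0, 0], [0, 0, 0], -1]])

```text
time_s: 8.75
eef_pos: [0.5322, -0.0672, 0.0287]
eef_rot: [-0.021, 1.0, 0.0, 0.001]
contact_force: [-0.2, 0.4, -0.3]
opening: -0.0002
grasp_force: 0.0
```

Emit:
servo_tool(increments=[[[0, 0, 0], [0.04, 0, 0], -1], [[0, 0, 0], [0.04, 0, 0], -1], [[0, 0, 0], [0, 0, 0], -1]])

```text
time_s: 9.12
eef_pos: [0.5367, -0.0673, 0.0288]
eef_rot: [-0.021, 1.0, 0.0, -0.0]
contact_force: [-1.7, 0.5, -0.8]
opening: 0.0
grasp_force: 0.5
```

Emit:
servo_tool(increments=[[[0, 0, 0], [0.04, 0, 0], -1], [[0, 0, 0], [0.04, 0, 0], -1], [[0, 0, 0], [0, 0, 0], -1]])

```text
time_s: 9.5
eef_pos: [0.5432, -0.0674, 0.0288]
eef_rot: [-0.021, 1.0, -0.0, 0.0]
contact_force: [-0.9, 0.2, -0.2]
opening: 0.0003
grasp_force: 0.4
```

Emit:
servo_tool(increments=[[[0, 0, 0], [0.03, 0, 0], -1], [[0, 0, 0], [0.03, 0, 0], -1], [[0, 0, 0], [0, 0, 0], -1]])

```text
time_s: 9.88
eef_pos: [0.5461, -0.0675, 0.0286]
eef_rot: [-0.021, 1.0, -0.0, -0.001]
contact_force: [-5.5, 1.0, 2.8]
opening: 0.0001
grasp_force: 2.8
```

Emit:
servo_tool(increments=[[[0, 0, 0], [0.03, 0, 0], -1], [[0, 0, 0], [0, 0, 0], -1]])

```text
time_s: 10.12
eef_pos: [0.5461, -0.0678, 0.0283]
eef_rot: [-0.021, 1.0, -0.0, -0.003]
contact_force: [-11.6, 4.1, 8.3]
opening: 0.0001
grasp_force: 5.8
```

Emit:
servo_tool(increments=[[[0, 0, 0], [-0.5, 0, 0], -1], [[0, 0, 0], [0, 0, 0.8], -1], [[0, 0, 0.21], [0, 0.3, 0.6], -1], [[0, 0, 0.21], [0, 0.7, 0], 0], [[0, 0, 0.21], [0, 0.7, 0], 0.5], [[0, 0, 0.21], [0, 0.7, 0], 0.5], [[0, 0, 0.21], [0, 0.7, 0], 0.5], [[0, 0, 0.21], [0, 0.7, 0], 0.5]])

```text
time_s: 11.12
eef_pos: [0.5127, 0.2198, 0.1344]
eef_rot: [-0.496, 0.868, -0.0, 0.001]
contact_force: [1.3, -0.7, 0.0]
opening: 0.0641
grasp_force: 0.0
```

Emit:
servo_tool(increments=[[[0, 0, 0], [0.2, 0.7, 0], 0.5], [[0, 0, 0], [0, 0.3, -0.6], 0.5], [[0, 0, 0], [0, 0, 0], 0.5], [[0, 0, 0], [0, 0, 0], 0.5]])

```text
time_s: 11.62
eef_pos: [0.5276, 0.2926, 0.0894]
eef_rot: [-0.494, 0.87, -0.0, 0.0]
contact_force: [0.4, -0.9, 0.6]
opening: 0.064
grasp_force: 0.0
```

```bash
python3 - <<'E'
from fit import *
o=ctrl.get_obs();print(o["eef_pos"],o["eef_rot"],o["opening"])
I=ctrl.read_camera("side");cv2.imwrite("pics/side4.png",I);T=ctrl.read_camera("top");cv2.imwrite("pics/top4.png",T)
u=proj("side",[o["eef_pos"]])[0]; print(u)
cv2.imwrite("pics/g4.png",np.hstack([cv2.resize(I[180:280,140:240],(400,400),interpolation=cv2.INTER_CUBIC),cv2.resize(T[130:230,215:315],(400,400),interpolation=cv2.INTER_CUBIC)]))
td=("top",T,(225,138,78,92),sat(80));print(fit([td],dock(90),np.array([.59,-.066,.042])))
E
```

```text
[0.52761268 0.29260839 0.08937638] [-4.93588180e-01  8.69695675e-01 -2.15071527e-04  3.06926815e-04] 0.06396942034671586
[192.05149638 217.52744244]
(array([ 0.58942595, -0.06487338,  0.04167576]), np.float64(0.0022766587843884942))
```

View pics/g4.png

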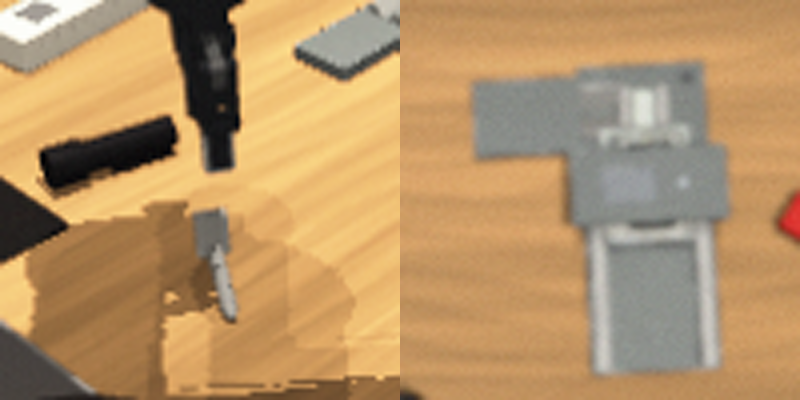

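Emit:
servo_tool(increments=[[[0, 0, 0], [0.023, 0.044, -0.4], 0.5], [[0, 0, 0], [0, 0, -0.4], 0.5], [[0, 0, 0], [0, 0, -0.165], 0.5], [[0, 0, 0], [0, 0, 0], 0.5], [[0, 0, 0], [0, 0, 0], -1], [[0, 0, 0], [0, 0, 0], -1], [[0, 0, 0], [0, 0, 0], -1], [[0, 0, 0], [0, 0, 0], -1]])

```text
time_s: 12.72
eef_pos: [0.5291, 0.2963, 0.0173]
eef_rot: [-0.494, 0.87, 0.0, 0.001]
contact_force: [-1.5, -0.3, 6.0]
opening: 0.0085
grasp_force: 59.6
```

Emit:
servo_tool(increments=[[[0, 0, 0], [0, 0, 0], -1], [[0, 0, 0], [0, 0, 0.4], -1], [[0, 0, 0], [0, 0, 0.4], -1], [[0, 0, 0], [0, 0, 0.4], -1], [[0, 0, 0], [0, 0, 0], -1], [[0, 0, 0], [0, 0, 0], -1]])

```text
time_s: 13.48
eef_pos: [0.5282, 0.2956, 0.1058]
eef_rot: [-0.493, 0.87, 0.0, -0.0]
contact_force: [-0.9, 0.3, -1.7]
opening: 0.0086
grasp_force: 58.9
```

Emit:
servo_tool(increments=[[[0, 0, 0.228], [0.1414, -0.2786, 0], -1], [[0, 0, 0.228], [0.1414, -0.2786, 0], -1], [[0, 0, 0.228], [0.1414, -0.2786, 0], -1], [[0, 0, 0.228], [0.1414, -0.2786, 0], -1], [[0, 0, 0.228], [0.1414, -0.2786, 0], -1], [[0, 0, 0.228], [0.1414, -0.2786, 0], -1], [[0, 0, 0.228], [0.1414, -0.2786, 0], -1], [[0, 0, 0.228], [0.1414, -0.2786, 0], -1]])

```text
time_s: 14.48
eef_pos: [0.6131, 0.1277, 0.1047]
eef_rot: [0.944, -0.329, -0.001, 0.001]
contact_force: [0.3, -0.0, -2.0]
opening: 0.0083
grasp_force: 58.8
```

Emit:
servo_tool(increments=[[[0, 0, 0.228], [0.1414, -0.2786, 0], -1], [[0, 0, 0.228], [0.1414, -0.2786, 0], -1], [[0, 0, 0.228], [0.1414, -0.2786, 0], -1], [[0, 0, 0.228], [0.1414, -0.2786, 0], -1], [[0, 0, 0], [0, 0, 0], -1], [[0, 0, 0], [0, 0, 0], -1], [[0, 0, 0], [0, 0, 0], -1]])

```text
time_s: 15.35
eef_pos: [0.6556, 0.0457, 0.106]
eef_rot: [1.0, 0.019, -0.0, 0.0]
contact_force: [-0.2, -0.4, -1.3]
opening: 0.0086
grasp_force: 58.8
```

```bash
python3 - <<'E'
from fit import *
o=ctrl.get_obs();p=o["eef_pos"];q=o["eef_rot"];print(p,q,o["opening"])
yaw=2*np.arctan2(q[1],q[0])-np.pi/2;print(np.degrees(yaw))
I=ctrl.read_camera("side");cv2.imwrite("pics/side5.png",I);T=ctrl.read_camera("top");cv2.imwrite("pics/top5.png",T)
B=[b-[-.005,0,0]+[0,0,p[2]-.0173] for b in PIN]
out=[]
for n,im in(("side",I),("top",T)):
    u=proj(n,[p-[0,.05,.0]])[0].astype(int);x,y=u-40
    c=cv2.resize(im[y:y+80,x:x+80],(400,400),interpolation=cv2.INTER_CUBIC)
    for b in place(B,(p[0],p[1],yaw)): cv2.polylines(c,[np.round(cv2.convexHull(((proj(n,b)-[x,y]+.5)*5-.5).astype(np.float32))).astype(np.int32)],True,(0,0,255),1)
    out.append(c)
cv2.imwrite("pics/g5.png",np.hstack(out))
E
```

```text
[0.65558422 0.0457256  0.1059631 ] [ 9.99815825e-01  1.91872701e-02 -3.99647196e-04  7.61213782e-05] 0.008571368664820216
-87.80116569432914
```

View pics/g5.png

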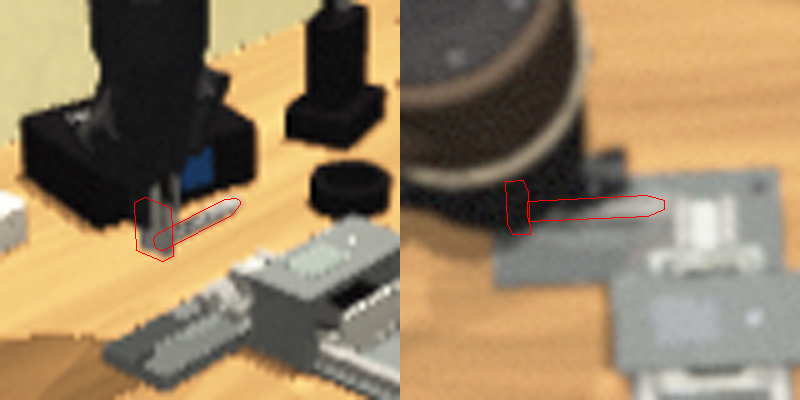

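Emit:
servo_tool(increments=[[[0, 0, 0], [0, 0, -0.36], -1], [[0, 0, 0], [0, 0, -0.36], -1], [[0, 0, 0], [0, 0, 0], -1], [[0, 0, 0], [0, 0, 0], -1]])

```text
time_s: 15.95
eef_pos: [0.6567, 0.0455, 0.0535]
eef_rot: [1.0, 0.02, 0.001, 0.0]
contact_force: [0.6, -0.4, -1.4]
opening: 0.0086
grasp_force: 58.6
```

```bash
python3 - <<'E'
from fit import *
o=ctrl.get_obs();p=o["eef_pos"];q=o["eef_rot"];print(p)
yaw=2*np.arctan2(q[1],q[0])-np.pi/2
I=ctrl.read_camera("side");cv2.imwrite("pics/side6.png",I);T=ctrl.read_camera("top");cv2.imwrite("pics/top6.png",T)
B=[b-[-.005,0,0]+[0,0,p[2]-.0173] for b in PIN]
out=[]
for n,im in(("side",I),("top",T)):
    u=proj(n,[p-[0,.05,.02]])[0].astype(int);x,y=u-[25,35]
    c=cv2.resize(im[y:y+75,x:x+50],(400,600),interpolation=cv2.INTER_CUBIC)
    def dr(Bs,pp,col):
        for b in place(Bs,pp): cv2.polylines(c,[np.round(cv2.convexHull(((proj(n,b)-[x,y]+.5)*8-.5).astype(np.float32))).astype(np.int32)],True,col,1)
    dr(B,(p[0],p[1],yaw),(0,0,255))
    dr([box(40,100,48,132,0,14),box(55,85,10,18,0,33),box(55,85,-18,-10,0,33)],(.5905,-.0658,.043),(0,255,0))
    out.append(c)
cv2.imwrite("pics/g6.png",np.hstack(out))
E
```

```text
[0.6566878  0.04554114 0.05346247]
```

View pics/g6.png

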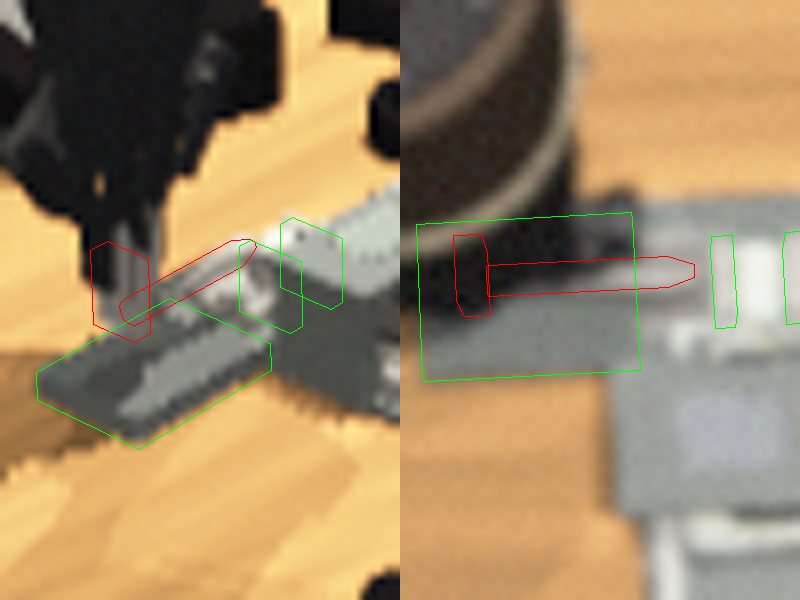

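Emit:
servo_tool(increments=[[[0, 0, 0], [0, 0, -0.1], -1], [[0, 0, 0], [0, 0, -0.08], -1], [[0, 0, 0], [0, 0, -0.05], -1], [[0, 0, 0], [0, 0, -0.03], -1], [[0, 0, 0], [0, 0, 0], -1], [[0, 0, 0], [0, 0, 0], -1]])

```text
time_s: 16.8
eef_pos: [0.656, 0.0452, 0.033]
eef_rot: [1.0, 0.02, -0.0, -0.0]
contact_force: [-0.7, 0.1, -1.2]
opening: 0.0084
grasp_force: 58.8
```

Emit:
servo_tool(increments=[[[0, 0, 0], [0, 0, -0.015], -1], [[0, 0, 0], [0, 0, -0.01], -1], [[0, 0, 0], [0, 0, 0], -1]])

```text
time_s: 17.18
eef_pos: [0.6566, 0.0453, 0.0315]
eef_rot: [1.0, 0.02, 0.001, -0.0]
contact_force: [1.9, -0.2, 1.3]
opening: 0.0088
grasp_force: 59.2
```

Emit:
servo_tool(increments=[[[0, 0, 0], [0, 0, 0], -0.5], [[0, 0, 0], [0, 0, 0], -0.4], [[0, 0, 0], [0, 0, 0], -0.4], [[0, 0, 0], [0, 0, 0.2], -0.4], [[0, 0, 0], [0, 0, 0.5], -0.4], [[0, 0, 0], [0, 0.8, 0.2], -1], [[0, 0, 0], [0, 0.4, 0], -1], [[0, 0, 0], [0, 0, 0], -1]])

```text
time_s: 18.18
eef_pos: [0.6564, 0.1375, 0.1]
eef_rot: [1.0, 0.021, 0.001, -0.0]
contact_force: [-0.8, -0.5, -0.3]
opening: -0.0002
grasp_force: 0.0
```

```bash
python3 - <<'E'
from fit import *
o=ctrl.get_obs();print(o["eef_pos"])
I=ctrl.read_camera("side");cv2.imwrite("pics/side7.png",I);T=ctrl.read_camera("top");cv2.imwrite("pics/top7.png",T)
out=[]
for n,im in(("side",I),("top",T)):
    u=proj(n,[[.656,.01,.02]])[0].astype(int);x,y=u-[25,35]
    out.append(cv2.resize(im[y:y+75,x:x+50],(400,600),interpolation=cv2.INTER_CUBIC))
cv2.imwrite("pics/g7.png",np.hstack(out))
E
```

```text
[0.6563806  0.13751641 0.10002203]
```

View pics/g7.png

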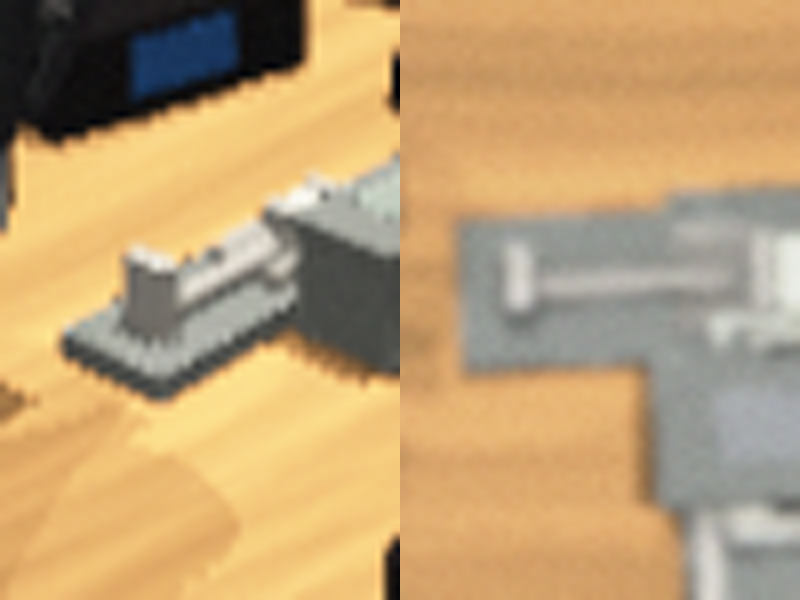

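The pin is in the groove, plate up, let go with the nose short of the lugs. Now I'll push it home.

Emit:
servo_tool(increments=[[[0, 0, 0], [0, 0, -0.5], -1], [[0, 0, 0], [0, 0, -0.45], -1], [[0, 0, 0], [0, -0.3, -0.12], -1], [[0, 0, 0], [0, -0.3, 0], -1], [[0, 0, 0], [0, 0, 0], -1], [[0, 0, 0], [0, 0, 0], -1]])

```text
time_s: 19.02
eef_pos: [0.657, 0.0895, 0.0197]
eef_rot: [1.0, 0.019, 0.001, -0.0]
contact_force: [-0.4, -0.2, -0.8]
opening: 0.0001
grasp_force: 0.0
```

Total still to go is about 80 mm; I'll take 10 mm rows.

Emit:
servo_tool(increments=[[[0, 0, 0], [0, -0.13, 0], -1], [[0, 0, 0], [0, -0.13, 0], -1], [[0, 0, 0], [0, -0.13, 0], -1], [[0, 0, 0], [0.004, -0.1, 0], -1], [[0, 0, 0], [0.004, -0.1, 0], -1], [[0, 0, 0], [0, 0, 0], -1]])

```text
time_s: 19.77
eef_pos: [0.6565, 0.0452, 0.0182]
eef_rot: [1.0, 0.019, -0.0, 0.0]
contact_force: [0.3, -0.1, 0.2]
opening: 0.0
grasp_force: 0.0
```

Emit:
servo_tool(increments=[[[0, 0, 0], [0.004, -0.1, 0], -1], [[0, 0, 0], [0.004, -0.1, 0], -1], [[0, 0, 0], [0, 0, 0], -1]])

```text
time_s: 20.15
eef_pos: [0.6571, 0.0302, 0.0182]
eef_rot: [1.0, 0.019, -0.0, 0.0]
contact_force: [0.7, 0.6, 0.6]
opening: 0.0002
grasp_force: 0.0
```

Emit:
servo_tool(increments=[[[0, 0, 0], [0.004, -0.1, 0], -1], [[0, 0, 0], [0.004, -0.1, 0], -1], [[0, 0, 0], [0, 0, 0], -1]])

```text
time_s: 20.52
eef_pos: [0.6577, 0.0151, 0.0183]
eef_rot: [1.0, 0.019, -0.0, 0.0]
contact_force: [0.1, -0.1, 0.5]
opening: -0.0
grasp_force: 0.0
```

Emit:
servo_tool(increments=[[[0, 0, 0], [0.002, -0.05, 0], -1], [[0, 0, 0], [0.002, -0.05, 0], -1], [[0, 0, 0], [0, 0, 0], -1]])

```text
time_s: 20.9
eef_pos: [0.6584, 0.0103, 0.0186]
eef_rot: [1.0, 0.02, 0.001, -0.001]
contact_force: [-3.6, 10.9, 2.6]
opening: -0.0001
grasp_force: 5.3
```

Emit:
servo_tool(increments=[[[0, 0, 0], [0, -0.04, 0], -1], [[0, 0, 0], [0, 0, 0], -1], [[0, 0, 0], [0, 0, 0], -1]])

```text
time_s: 21.28
eef_pos: [0.6585, 0.0099, 0.0187]
eef_rot: [1.0, 0.02, 0.001, -0.002]
contact_force: [-5.6, 24.2, 4.9]
opening: 0.0004
grasp_force: 11.7
```

Emit:
servo_tool(increments=[[[0, 0, 0], [0, 0.3, 0], -1], [[0, 0, 0], [0, 0.5, 0.4], -1], [[0, 0, 0], [0, 0.8, 0.3], -1], [[0, 0, 0], [0, 0.8, 0], -1], [[0, 0, 0], [0, 0, 0], -1], [[0, 0, 0], [0, 0, 0], -1]])

```text
time_s: 22.02
eef_pos: [0.6576, 0.1842, 0.0697]
eef_rot: [1.0, 0.02, -0.001, 0.0]
contact_force: [-0.1, -0.1, 0.9]
opening: -0.0
grasp_force: 0.0
```

```bash
python3 - <<'E'
from fit import *
o=ctrl.get_obs();print(o["eef_pos"])
I=ctrl.read_camera("side");T=ctrl.read_camera("top")
out=[]
B=[b@np.array([[0,-1,0],[1,0,0],[0,0,1]])+[.07,.048,.014] for b in PIN]
for n,im,pp in(("side",I,(.5953,-.0701,.0495)),("top",T,(.5894,-.0649,.0417))):
    u=proj(n,[[.656,.01,.02]])[0].astype(int);x,y=u-[20,35]
    c=cv2.resize(im[y:y+75,x:x+50],(400,600),interpolation=cv2.INTER_CUBIC)
    for b in place(B,pp): cv2.polylines(c,[np.round(cv2.convexHull(((proj(n,b)-[x,y]+.5)*8-.5).astype(np.float32))).astype(np.int32)],True,(0,0,255),1)
    out.append(c)
cv2.imwrite("pics/g8.png",np.hstack(out))
E
```

```text
[0.65756763 0.18415111 0.06973401]
```

View pics/g8.png

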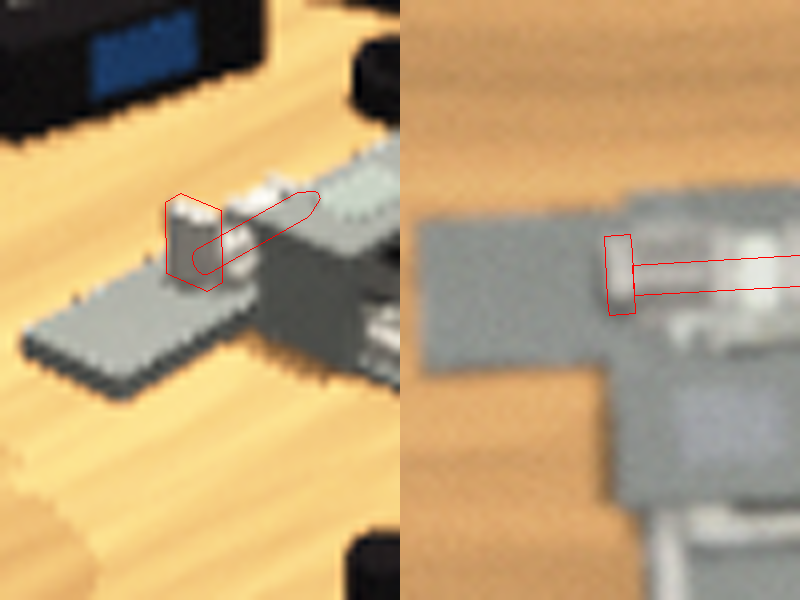

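The plate sits in its expected home position in both views (top crop, about (618,275)), and the stop held against 24 N. Handing in.

```bash
python3 -c "
from workcell import ctrl
print(ctrl.job_done())"
```

```text
the job is handed in; nothing more can be done
None
```

The job is handed in at about 22 s: the battery is flat in the tray, the tray is at its stop under the bridge, and the pin was laid in the groove, let go, then slid until its plate was home (it held against 24 N and matched the expected position in both cameras).

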